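# Open the handleless waffle iron with the turner

## Task

The waffle iron has lost its lid handle and its lid is smeared with batter, so open it with the turner and keep the gripper off the lid. The turner was shoved under the low wooden riser handle first: draw it out by its blade, lay it on the table and let go, then take it by its handle, slip the blade under the front of the lid and lift the lid until it stands open by itself well past 45 degrees. Then lay the turner flat on the table again, and do not disturb the bowl, the jar or the cup.

Things in the scene. Friction and masses are not known exactly. Their poses are not given: they have to be found in the camera images.
- turner_mid (a point): Middle (half-way along and up) of the loose straight turner, 230 mm long, about 0.15 kg; x axis along it to the blade's tip, z up. Handle, neck and blade share one centre line. It lies balanced on its handle, so this point is 13 mm above the table and the blade hovers level. At the start it is under the riser, only the last 40 to 55 mm of its blade sticking out
- turner_handle (a point): Centre of the turner's black bar handle, 60 mm behind turner_mid, same axes. The handle is 110 mm long (x), 22 mm wide and 26 mm high; a round steel neck 10 mm thick and 40 mm long joins it to the blade. The whole turner balances some 15 mm ahead of this point
- turner_tip (a point): Centre of the front edge of the turner's flat steel blade, 115 mm ahead of turner_mid, same axes. The blade is 80 mm long (x, back from here), 50 mm wide (y) and 4 mm thick; with the turner lying down its underside is 11 mm above the table
- riser: Fixed low wooden shelf riser, 200 x 200 mm, top 55 mm above the table, board and side panels 10 mm thick, 45 mm clear inside, open at both ends of its x axis. Origin: centre of its footprint. The blade sticks out at its -x end (100 mm from the origin). A carton and a tub stand on the +x half of its top, up to 82 mm above the board
- iron_front (a point): Middle of the front rim of the base of the fixed round waffle iron (200 mm across), on the base's top, 44 mm above the table. x axis: level, from the iron's front to its back. The lid's hinge line lies 210 mm behind, 58 mm above the table, along y. A fixed plate leaves a gap between base and lid, 35 mm deep and 14 mm high when shut: the blade fits, the handle does not. Two stop blocks on the rim leave it 88 mm wide in front
- lid_lip (a point): Lower front edge of the iron's lid, in the middle (it moves with the lid), 210 mm from the hinge line, 58 mm above the table when shut. The lid is a steel disc 200 mm across and 42 mm high with a flat underside and only two small screw bosses in front, where its handle used to be
- iron_lid (a joint): Angle of the lid in rad: 0 shut, grows as the front is lifted, to 1.5. Its hinge has a spring that balances the lid and some friction, so it stays wherever it is left; lifting the front takes about 1 to 2 N. It starts shut or up to 0.04 ajar
- bowl: Loose steel bowl (bystander), 130 mm across, 60 mm high; origin at the centre of its underside
- jar: Loose closed glass jar (bystander), 64 mm across, 85 mm high; origin at the centre of its underside
- cup: Loose white cup (bystander), 76 mm across, 85 mm high; origin at the centre of its underside
Not all that is in view belongs to the job. Leave any pink look-alike of the part that bears turner_mid alone.

How it is judged:
On the way, in this order (a step that is already met when the one before it is completed fails the run):
1. the turner, drawn right out from under the riser, lies on the table, let go (horizontal distance between turner_mid and riser above 0.2 m and height (world z) of turner_mid below 0.025 m and height (world z) of turner_tip below 0.03 m and contact force between the fingers and turner below 0.05 N), for 0.2 s.
2. gripped by its handle, the turner is lifting the lid (past 0.3 rad) (value of joint iron_lid above 0.3 rad and contact force between turner and iron_lid above 0.1 N and distance between the grasp point and turner_handle below 0.08 m and contact force between the fingers and turner above 0.5 N), for 0.1 s.
At the end, for the whole second after the job is handed in: the lid stands open at more than 45 degrees by itself, and the turner lies at rest and flat on the table (its middle lower than 25 mm and its tip lower than 30 mm), let go and clear of the lid (value of joint iron_lid above 0.785 rad and height (world z) of turner_mid below 0.025 m and height (world z) of turner_tip below 0.03 m and contact force between turner and iron_lid below 0.05 N and linear speed of turner below 0.02 m/s); the robot touches nothing.
It fails at once if the gripper or arm touches the lid (more than 1 N) (contact force between any of the fingers, the arm and iron_lid above 1 N).
It fails at once if the bowl, jar or cup is moved more than 30 mm (distance of any of bowl, jar, cup from where it was at the start of the episode above 0.03 m).
It also fails if it takes over 72 s, if anything falls off the work surface, if the arm or the gripper's body presses on something with over 40 N, if the wrist force passes 120 N, or if a joint passes its speed limit or range.

## Robot

A 6-joint arm with a two-finger parallel gripper is mounted at the origin on the work surface. World frame = base frame: x ahead of the robot, y to its left, z up, the work surface at z = 0. Lengths are in m, angles in rad, forces in N, time in s.
With the tool pointing down it reaches from about 0.35 to 0.85 m from the base axis. Payload 8.1 kg.
Tool frame: the origin (TCP) lies at the centre of the arm's flange, where the gripper is bolted on; the fingertips stand 186 mm ahead of it and the grasp point (between the pads) lies 167 mm ahead of it; z points along the fingers, y is the direction in which the jaws open and shut (so a half turn about z gives the same grasp; the last joint's range is limited). The gripper opens to 93 mm and grips with 3 to 60 N. Pads are 15 mm wide; open, the fingers measure 128 mm over their backs; the gripper's body (75 mm by 188 mm) begins 65 mm behind the grasp point.
Start: joints at [-1.335, 0.13, 1.488, -0, 1.523, -0.085], TCP at [0.189, -0.569, 0.405] pointing down, gripper open.
Joint ranges: [-2.96, 2.96], [-0.89, 2.26], [0.02, 2.5], [-1.34, 4.48], [0, 2.73], [-2.66, 2.66]. Speed limits (rad/s): [2.39, 2.39, 2.79, 3.14, 3.14, 3.14].

## Interface

Orientations are given as a rotation vector (axis times angle).
In Python, from plant import robot, viewer, order gives the robot as it stands.
- The arm moves only by the tool apply_moves, never from a script. Its argument "deltas" is a list of rows, each a list of 3 entries, a list of its own where there are three numbers: the finger opening in mm, from 0 to 93, then the shift along the tool's x, y, z in mm, then the turn about the tool's z in rad. In form: [[grip, [dx, dy, dz], yaw], ...]. A call has 1 to 5 rows; each row shifts and turns the commanded pose from where the row before left it, along the tool's axes as they then stand; what a row does not reach is not made up. A row lasts 1/8 s, in which the tool goes at most 62.5 mm and 10.7 degrees, less where a joint would pass 70% of its speed; a pose out of reach is approached as far as the arm can. A call is refused whole if a number of a shift passes 62.5 or a number of a turn 0.188, either way. A call with a gripper value outside its range is refused whole. The fingers move at their own pace and stop on an object; "grip_force" is the grip in N (left out, the last holds). Time passes only in rows, so rows that do not move let the fingers close. It gives the time, the measured TCP pose, the force and the opening at its end, in the units of the state.
- robot.read_state(): the state, without advancing time (a new reading comes with each control period).
- viewer.read_camera(name): name is "side" or "top"; returns the picture (384x512x3 uint8, blue, green, red); there is no depth.
- viewer.get_calibration(name): a dict with "fx", "fy", "cx", "cy" (pixels), "R" (3x3) and "t" (3): a world point X has camera coordinates R X + t. Camera axes: x right, y down, z forward; pixel columns grow to the right and rows downward; lengths in m; the calibration is good to about 2 mm. A picture is of the moment at which its call begins. get_calibration takes no time and is no camera call.
- order.close_job(): hands the job in, once; it reports no verdict.
The state is a dict: "t": time; "q": joint angles; "dq": joint speeds; "joint_torque": joint torques, N m; "tool_pos": TCP position; "orientation": TCP orientation; "force": force on the tool from outside, world axes, zero at the start; "wrist_torque": the same for the moment, N m; "opening": finger opening in m.
Only numpy, scipy, OpenCV 4.12 (cv2) and the standard library are available. Lean on these libraries where they do the work, as an engineer would, in place of code of your own. Each camera call takes 0.05 s, during which the arm holds its last target. There are 200 camera calls.

## Working session

There is one attempt and no reset: what is moved stays moved. The work goes in short steps, Python scripts to look and compute and a tool call to move; the robot and the scene stay as the last step left them, time stands still between calls to the robot, and variables do not carry over. Pictures are saved under pics/ and viewed, about 8 in all and at most 12, crops included, and the job is handed in when it is done.

Besides the shell and the picture viewer there is one more tool, called after "Emit:" as name(argument=value, ...) on one line, values as JSON. apply_moves: Moves the arm, as the interface text tells. Its arguments: {"type":"object","properties":{"deltas":{"type":"array"},"grip_force":{"type":"number"}},"required":["deltas"]}

```bash
mkdir -p pics
cat > h.py <<'E'
import numpy as np, cv2
from plant import robot, viewer, order
def snap(cam,name,crop=None,scale=1):
    im=np.ascontiguousarray(viewer.read_camera(cam))
    cv2.imwrite(f'pics/{name}_raw.png',im)
    o=im if crop is None else im[crop[1]:crop[3],crop[0]:crop[2]]
    if scale!=1:o=cv2.resize(o,None,fx=scale,fy=scale,interpolation=cv2.INTER_CUBIC)
    cv2.imwrite(f'pics/{name}.png',o); return im
def p2w(cam,uv,z):
    c=viewer.get_calibration(cam);R=np.array(c['R']);t=np.array(c['t'])
    d=R.T@np.array([(uv[0]-c['cx'])/c['fx'],(uv[1]-c['cy'])/c['fy'],1]);o=-R.T@t
    return o+d*(z-o[2])/d[2]
def w2p(cam,X):
    c=viewer.get_calibration(cam);p=np.array(c['R'])@np.array(X)+np.array(c['t'])
    return np.array([c['fx']*p[0]/p[2]+c['cx'],c['fy']*p[1]/p[2]+c['cy']])
E
python3 - <<'E'
from h import *
a=snap('top','top0',scale=1.56);b=snap('side','side0',scale=1.56)
s=robot.read_state();print(s)
for c in('top','side'):
    k=viewer.get_calibration(c);print(k['fx'],-np.array(k['R']).T@k['t'],np.array(k['R'])[2])
E
```

```text
{'t': 0.1, 'q': array([-1.33542926e+00,  1.31100516e-01,  1.48917618e+00,  1.33020313e-05,
        1.52300935e+00, -8.54180503e-02]), 'dq': array([ 0.00030837, -0.00039071, -0.00397303,  0.00071276, -0.00055837,
        0.00109284]), 'joint_torque': array([ 1.54609421e-03, -5.61340213e+01, -4.93096447e+01,  7.70279369e-02,
        2.91457580e-02, -4.26152621e-05]), 'tool_pos': array([ 0.18915172, -0.56918556,  0.40378002]), 'orientation': array([-3.09960147e+00, -5.01459531e-01,  1.78336452e-04]), 'force': array([ 0.55296194, -0.23188787, -0.77161686]), 'wrist_torque': array([0.02492262, 0.01685269, 0.02462828]), 'opening': 0.09302029381887188}
419.6463493892286 [ 0.29217448 -0.0886987   1.17635942] [ 0.18981806 -0.02625083 -0.98146829]
495.10032410867075 [0.08386858 0.64913891 1.07469956] [ 0.32518847 -0.57454015 -0.75110324]
```

View pics/top0.png

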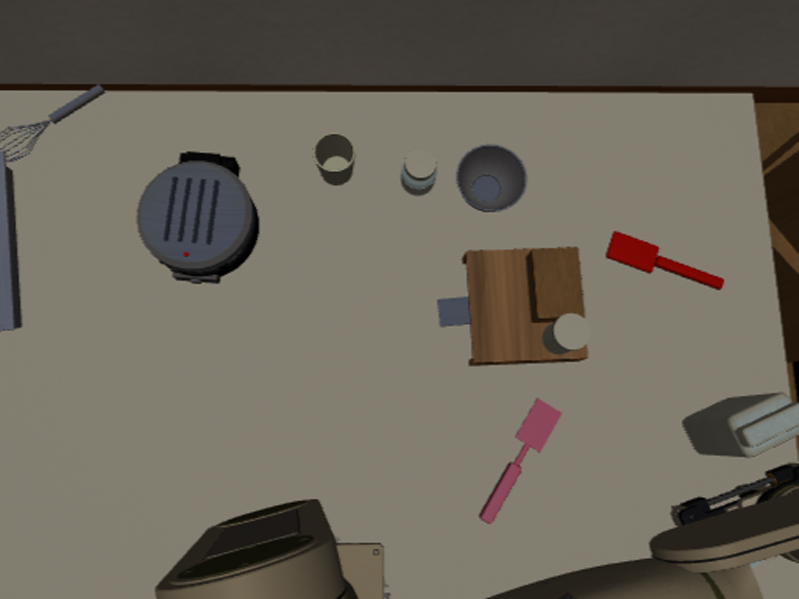

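View pics/side0.png

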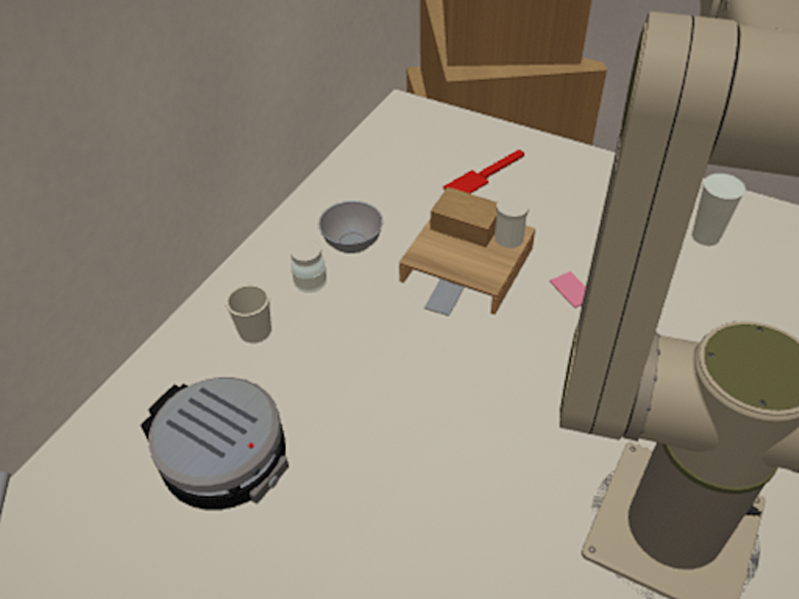

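The top view shows a grey blade sticking out of the riser at (453,312), a red turner at (665,260) and a pink turner at (520,460), both look-alikes. I choose the grey blade under the riser's open end. Next is a close crop of the blade and riser, and one of the iron.

Run:
```python
import cv2,numpy as np
im=cv2.imread('pics/top0_raw.png')
def c(x0,y0,x1,y1,s):return cv2.resize(im[y0:y1,x0:x1],None,fx=s,fy=s,interpolation=cv2.INTER_CUBIC)
a=c(275,150,385,240,6);cv2.imwrite('pics/c1.png',a)
a=c(80,90,175,190,6);cv2.imwrite('pics/c2.png',a)
```

```text
(no output)
```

View pics/c1.png

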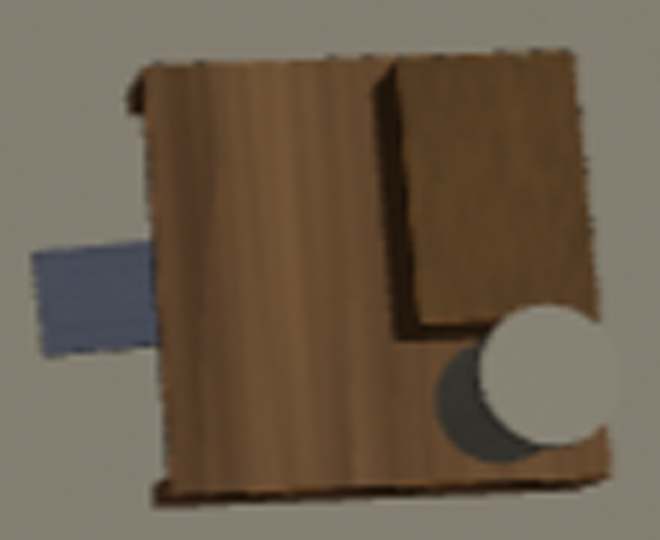

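View pics/c2.png

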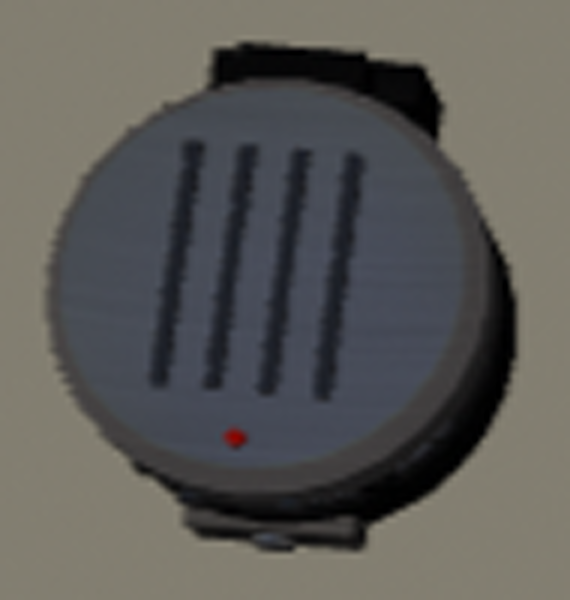

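Run:
```python
from h import *
np.set_printoptions(precision=4,suppress=True)
f=lambda x,y,z:p2w('top',(275+x/6-.4,150+y/6-.4),z)
P=[f(33,252,.015),f(45,356,.015),f(153,242,.015),f(158,347,.015)]
for p in P:print(p)
print('width',np.linalg.norm(P[0]-P[1]))
a=P[0]-P[2];b=P[1]-P[3];print('dir',np.arctan2(a[1],a[0]),np.arctan2(b[1],b[0]), 'perp', np.arctan2(*(P[1]-P[0])[[1,0]]))
Q=[f(148,66,.055),f(172,490,.055),f(575,53,.055),f(608,480,.055)]
for q in Q:print(q)
print('riserdir',np.arctan2(*(Q[0]-Q[2])[[1,0]]),np.arctan2(*(Q[1]-Q[0])[[1,0]]),np.linalg.norm(Q[1]-Q[0]))
g=lambda x,y,z:p2w('top',(80+x/6-.4,90+y/6-.4),z)
print('iron ctr',g(259,274,.1))
for s in [((193,148),(160,385)),((247,150),(211,385)),((300,154),(266,392)),((353,158),(322,396))]:
    A=g(*s[0],.1);B=g(*s[1],.1);d=A-B;print(A,B,np.arctan2(d[1],d[0]))
print('lens ext', [g(*p,.1) for p in((52,274),(465,274),(259,80),(259,468))])
print('reddot',g(235,437,.1),'bar',g(190,525,.03),g(362,540,.03))
i=lambda x,y,z:p2w('top',(x/1.56-.2,y/1.56-.2),z)
print('cup',i(334,142,.085),'jar',i(420,163,.085),'bowl',i(491,178,.06),'pink',i(488,520,.01),i(550,408,.01))
```

```text
[ 0.5303 -0.2113  0.015 ]
[ 0.4806 -0.2157  0.015 ]
[ 0.5348 -0.2683  0.015 ]
[ 0.4845 -0.269   0.015 ]
width 0.04992758058252318
dir 1.650211210801129 1.644790545475141 perp -3.0534466272794822
[ 0.6097 -0.2627  0.055 ]
[ 0.4129 -0.2668  0.055 ]
[ 0.6153 -0.4623  0.055 ]
[ 0.416  -0.4641  0.055 ]
riserdir 1.598992641517577 -3.1203506470136504 0.19681773433860042
iron ctr [0.6685 0.2146 0.1   ]
[0.7278 0.2468 0.1   ] [0.6173 0.2556 0.1   ] -0.07937997665459476
[0.7269 0.2227 0.1   ] [0.6172 0.2333 0.1   ] -0.09643436637720154
[0.725  0.1989 0.1   ] [0.614  0.2091 0.1   ] -0.09085228723202203
[0.7231 0.1752 0.1   ] [0.6121 0.1845 0.1   ] -0.08313432258427722
lens ext [array([0.6686, 0.3058, 0.1   ]), array([0.6683, 0.1235, 0.1   ]), array([0.7603, 0.2189, 0.1   ]), array([0.5794, 0.2105, 0.1   ])]
reddot [0.5935 0.2216 0.1   ] bar [0.5709 0.2605 0.03  ] [0.5634 0.1809 0.03  ]
cup [ 0.8028 -0.0266  0.085 ] jar [ 0.7631 -0.1794  0.085 ] bowl [ 0.745  -0.3099  0.06  ] pink [ 0.1446 -0.2894  0.01  ] [ 0.3334 -0.4073  0.01  ]
```

Crop c1 shows the grey blade (x 33–158, y 242–356) coming out of the riser's −x end. It measures 50 mm wide, as it should. Crop c2 shows the lid disc centred at (259,274), the red lamp at the front (235,437) and the hinge behind at (325,80). I'll write a small planner to turn targets into rows.

```bash
cat >> h.py <<'E'
from scipy.spatial.transform import Rotation as Ro
def plan(tcp,yawY,n,p0=None,y0=None):
    """rows from the pose (default: measured) to TCP tcp with jaw-axis yaw yawY"""
    s=robot.read_state();M=Ro.from_rotvec(s['orientation']).as_matrix()
    p=np.array(s['tool_pos'] if p0 is None else p0,float);y=np.arctan2(M[1,1],M[0,1]) if y0 is None else y0
    tilt=np.degrees(np.arccos(-M[2,2]))
    print('at',p.round(4),'yawY',round(y,4),'tilt',tilt.round(2))
    turn=-(yawY-y)/n; rows=[]
    for k in range(n):
        d=(np.array(tcp)-p)/(n-k)
        X=np.array([-np.sin(y),np.cos(y),0]);Y=np.array([np.cos(y),np.sin(y),0])
        r=[round(float(1000*(d@X))),round(float(1000*(d@Y))),round(float(-1000*d[2]))]
        p=p+(r[0]*X+r[1]*Y)/1000-np.array([0,0,r[2]/1000]);y-=round(turn,3);rows.append([r,round(turn,3)])
    for i in range(0,n,5):print(rows[i:i+5])
    print('end',p.round(4),round(y,4)); return p,y
E
python3 - <<'E'
from h import *
u=np.array([np.cos(1.65),np.sin(1.65)])
tip=np.array([.5055,-.2135])
g=tip-.02*u; print(g)
p,y=plan([*g,.30],.079,15)
E
```

```text
[ 0.50708242 -0.2334373 ]
at [ 0.1892 -0.5692  0.4038] yawY -1.25 tilt 0.1
[[[27, -15, 7], np.float64(-0.089)], [[28, -12, 7], np.float64(-0.089)], [[29, -9, 7], np.float64(-0.089)], [[30, -7, 7], np.float64(-0.089)], [[31, -4, 7], np.float64(-0.089)]]
[[[31, -1, 7], np.float64(-0.089)], [[31, 1, 7], np.float64(-0.089)], [[31, 4, 7], np.float64(-0.089)], [[30, 7, 7], np.float64(-0.089)], [[29, 9, 7], np.float64(-0.089)]]
[[[28, 12, 7], np.float64(-0.089)], [[27, 14, 7], np.float64(-0.089)], [[26, 17, 7], np.float64(-0.089)], [[25, 19, 6], np.float64(-0.089)], [[22, 21, 7], np.float64(-0.089)]]
end [ 0.5067 -0.2336  0.2998] 0.085
```

Emit:
apply_moves(deltas=[[93, [27, -15, 7], -0.089], [93, [28, -12, 7], -0.089], [93, [29, -9, 7], -0.089], [93, [30, -7, 7], -0.089], [93, [31, -4, 7], -0.089]], grip_force=30)

```text
t: 0.72
tool_pos: [0.2954, -0.4568, 0.369]
orientation: [-2.912, -1.178, 0.0]
force: [-0.4, -0.7, 0.4]
opening: 0.0925
```

Emit:
apply_moves(deltas=[[93, [31, -1, 7], -0.089], [93, [31, 1, 7], -0.089], [93, [31, 4, 7], -0.089], [93, [30, 7, 7], -0.089], [93, [29, 9, 7], -0.089]])

```text
t: 1.35
tool_pos: [0.4017, -0.3447, 0.3341]
orientation: [-2.58, -1.791, 0.0]
force: [-0.1, -0.1, 0.0]
opening: 0.0929
```

Emit:
apply_moves(deltas=[[93, [28, 12, 7], -0.089], [93, [27, 14, 7], -0.089], [93, [26, 17, 7], -0.089], [93, [25, 19, 6], -0.089], [93, [22, 21, 7], -0.089]])

```text
t: 1.98
tool_pos: [0.5072, -0.2329, 0.3001]
orientation: [-2.121, -2.317, 0.0]
force: [0.4, -0.0, 0.1]
opening: 0.0936
```

Run:
```python
from h import *
im=snap('side','s1',(240,150,360,240),6)
plan([.507,-.2335,.190],.079,4)
print(robot.read_state()['q'],robot.read_state()['dq'])
for X in [(.5055,-.2135,.015),(.507,-.2335,.0)]:print(w2p('side',X),(w2p('side',X)-[240,150])*6)
```

```text
at [ 0.5087 -0.2304  0.2991] yawY 0.0938 tilt 0.14
[[[-1, 0, 27], np.float64(0.004)], [[-1, -1, 27], np.float64(0.004)], [[0, 0, 28], np.float64(0.004)], [[-1, -1, 27], np.float64(0.004)]]
end [ 0.5069 -0.2336  0.1901] 0.0778
[-0.5178701   0.09446954  1.72345776  0.00199832  1.32518988 -0.61216245] [-0.03979156 -0.01407635  0.01603137 -0.00594505  0.01747082  0.04809001]
[279.87245437 198.62903342] [239.23472624 291.77420051]
[282.43666969 197.40976378] [254.62001815 284.45858271]
```

View pics/s1.png

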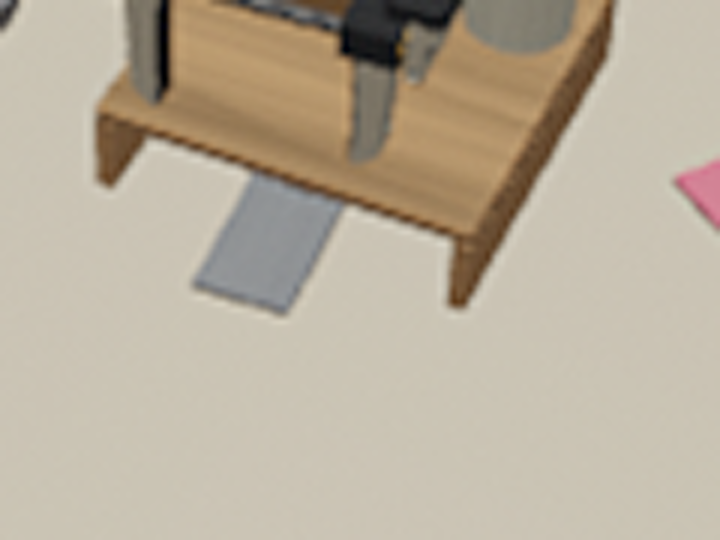

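The side crop shows the blade's free end with its tip middle at (240,298). The top-camera measurement projects to (239,292), so the two agree. I go down astride the blade and close.

Emit:
apply_moves(deltas=[[93, [0, 0, 30], 0], [93, [0, 0, 30], 0], [93, [0, 0, 30], 0], [93, [0, 0, 18], 0], [93, [0, 0, 0], 0]])

```text
t: 2.65
tool_pos: [0.5059, -0.2335, 0.1911]
orientation: [-2.123, -2.311, 0.001]
force: [0.4, 0.1, 0.1]
opening: 0.0932
```

Emit:
apply_moves(deltas=[[93, [0, 0, 0], 0], [40, [0, 0, 0], 0], [40, [0, 0, 0], 0], [40, [0, 0, 0], 0], [40, [0, 0, 0], 0]])

```text
t: 3.28
tool_pos: [0.5068, -0.2339, 0.1929]
orientation: [2.125, 2.314, 0.0]
force: [-0.0, 1.0, 0.4]
opening: 0.0579
```

Emit:
apply_moves(deltas=[[40, [0, 0, 0], 0], [40, [0, 0, 0], 0], [40, [0, 0, 0], 0], [40, [15, 0, 0], 0], [40, [25, 0, 0], 0]])

```text
t: 3.9
tool_pos: [0.5032, -0.1935, 0.1927]
orientation: [2.126, 2.312, -0.0]
force: [0.1, -1.2, 0.3]
opening: 0.0491
```

Emit:
apply_moves(deltas=[[40, [35, 0, 0], 0], [40, [35, 0, 0], 0], [40, [35, 0, 0], 0], [40, [35, 0, 0], 0], [40, [35, 0, 0], 0]])

```text
t: 4.53
tool_pos: [0.4879, -0.0179, 0.1927]
orientation: [2.125, 2.314, -0.0]
force: [0.5, -1.9, -0.2]
opening: 0.0491
```

Emit:
apply_moves(deltas=[[40, [35, 0, 0], 0], [40, [15, 0, 0], 0], [40, [0, 0, 0], 0], [40, [0, 0, 0], 0], [70, [0, 0, 0], 0]])

```text
t: 5.15
tool_pos: [0.4844, 0.0293, 0.1927]
orientation: [2.126, 2.312, -0.0]
force: [-0.1, -0.8, 0.1]
opening: 0.0552
```

Emit:
apply_moves(deltas=[[93, [0, 0, 0], 0], [93, [0, 0, 0], 0], [93, [0, 0, 0], 0], [93, [0, 0, -25], 0], [93, [0, 0, -40], 0]])

```text
t: 5.78
tool_pos: [0.4833, 0.0302, 0.2569]
orientation: [-2.123, -2.312, 0.004]
force: [1.2, 0.1, -0.0]
opening: 0.0933
```

Run:
```python
from h import *
im=snap('top','t2',(180,90,380,240),4)
snap('side','s2')
print(robot.read_state()['tool_pos'])
```

```text
[0.48626212 0.03011848 0.26240226]
```

View pics/t2.png

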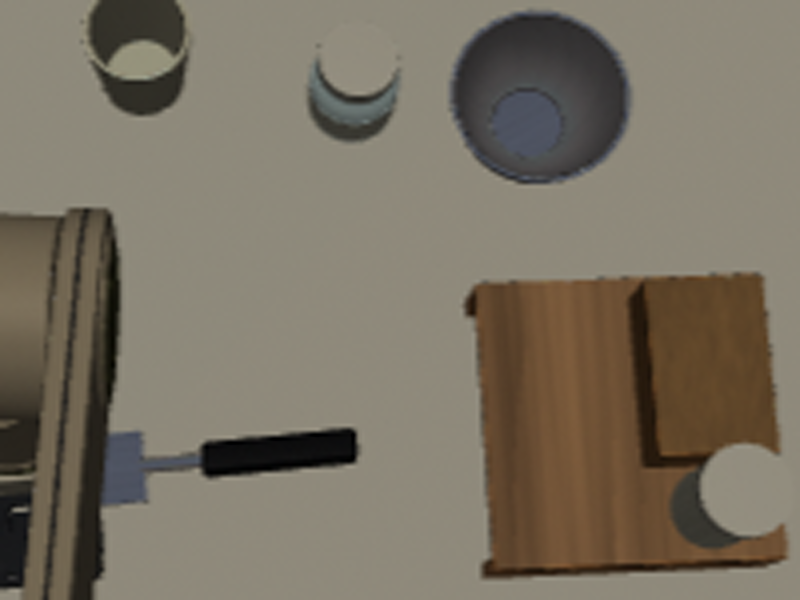

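The turner lies clear of the riser, its black handle running from (203,460) to (356,447) in the crop. Bowl, jar and cup stand untouched.

Run:
```python
from h import *
f=lambda x,y,z:p2w('top',(180+x/4-.4,90+y/4-.4),z)
A=f(203,460,.022);B=f(356,446,.022)
d=A-B;print(A,B,np.linalg.norm(d),np.arctan2(d[1],d[0]))
c=(A+B)/2; print('handle c',c)
yaw=1.65+0.0
tip_exp=np.array([.5055,-.2135])+.26*np.array([np.cos(1.65),np.sin(1.65)]); print('handle exp',tip_exp-.175*np.array([np.cos(1.65),np.sin(1.65)]))
p,y=plan([c[0],c[1],.262],.085,5)
```

```text
[ 0.49257739 -0.07060243  0.022     ] [ 0.50188989 -0.1776545   0.022     ] 0.10745635703428007 1.657568226997397
handle c [ 0.49723364 -0.12412847  0.022     ]
handle exp [ 0.49877472 -0.12876647]
at [0.4863 0.0301 0.2624] yawY 0.085 tilt 0.43
[[[-31, 0, 0], np.float64(0.0)], [[-31, -1, 0], np.float64(0.0)], [[-31, 0, 0], np.float64(0.0)], [[-31, -1, 0], np.float64(0.0)], [[-31, 0, 0], np.float64(0.0)]]
end [ 0.4974 -0.1245  0.2624] 0.085
```

Emit:
apply_moves(deltas=[[93, [-36, 0, 0], 0], [93, [-36, 0, 0], 0], [93, [-36, 0, 0], 0], [93, [-36, -2, 0], 0], [93, [0, 0, 0], 0]])

```text
t: 6.5
tool_pos: [0.4943, -0.1154, 0.2573]
orientation: [2.128, 2.311, -0.001]
force: [0.3, 0.8, 0.3]
opening: 0.0932
```

Emit:
apply_moves(deltas=[[93, [0, 0, 30], 0], [93, [0, 0, 25], 0], [93, [0, 0, 12], 0], [93, [0, 0, 0], 0], [10, [0, 0, 0], 0]], grip_force=58)

```text
t: 7.12
tool_pos: [0.495, -0.1134, 0.1917]
orientation: [2.124, 2.313, 0.001]
force: [-0.6, -0.9, 0.0]
opening: 0.0873
```

Emit:
apply_moves(deltas=[[10, [0, 0, 0], 0], [10, [0, 0, 0], 0], [10, [0, 0, 0], 0], [10, [0, 0, 0], 0], [10, [0, 0, 0], 0]])

```text
t: 7.75
tool_pos: [0.4944, -0.1135, 0.1907]
orientation: [-2.125, -2.314, 0.0]
force: [-0.2, 0.6, -0.5]
opening: 0.0376
```

Emit:
apply_moves(deltas=[[10, [0, 0, 0], 0], [10, [0, 0, 0], 0], [10, [0, 0, 0], 0], [10, [0, 0, 0], 0], [10, [0, 0, 0], 0]])

```text
t: 8.38
tool_pos: [0.4945, -0.1134, 0.1907]
orientation: [2.125, 2.314, 0.0]
force: [1.2, 0.4, -0.5]
opening: 0.0217
```

Run:
```python
from h import *
s=robot.read_state();print(s['opening'],s['tool_pos'],s['q'],s['force'])
yi=-.0875
# lift 100, then swing: handle grip at iron_front - ... 
u=np.array([np.cos(yi),np.sin(yi)])
lip=np.array([.5686,.2233])
g=lip+u*(-.215)  # grip 165 behind tip => tip 50 mm before the rim
print('g',g)
p,y=plan([*s['tool_pos'][:2],.269],.085,2)
p,y=plan([*g,.269],yi-np.pi/2,15,p,y)
```

```text
0.021710111786675406 [ 0.49448852 -0.11344759  0.19072736] [-3.26621606e-01  1.02319642e-01  1.93340951e+00  2.57659860e-05
  1.10583135e+00 -4.11598968e-01] [ 1.17570602  0.37920254 -0.45612397]
g [0.35442252 0.2420885 ]
at [ 0.4945 -0.1134  0.1907] yawY 0.085 tilt 0.0
[[[0, 0, -39], np.float64(-0.0)], [[0, 0, -39], np.float64(-0.0)]]
end [ 0.4945 -0.1134  0.2687] 0.085
at [ 0.4945 -0.1134  0.2687] yawY 0.085 tilt 0.0
[[[24, -7, 0], np.float64(0.116)], [[23, -10, 0], np.float64(0.116)], [[22, -13, 0], np.float64(0.116)], [[21, -15, 0], np.float64(0.116)], [[19, -17, 0], np.float64(0.116)]]
[[[16, -20, 0], np.float64(0.116)], [[14, -21, 0], np.float64(0.116)], [[12, -23, 0], np.float64(0.116)], [[9, -24, 0], np.float64(0.116)], [[6, -25, 0], np.float64(0.116)]]
[[[3, -25, 0], np.float64(0.116)], [[0, -25, 0], np.float64(0.116)], [[-3, -25, 0], np.float64(0.116)], [[-6, -25, 0], np.float64(0.116)], [[-9, -24, 0], np.float64(0.116)]]
end [0.3544 0.2417 0.2687] -1.655
```

Emit:
apply_moves(deltas=[[10, [0, 0, -25], 0], [10, [0, 0, -35], 0], [10, [0, 0, -35], 0], [10, [0, 0, -35], 0], [10, [0, 0, -30], 0]])

```text
t: 9.0
tool_pos: [0.4943, -0.1134, 0.3519]
orientation: [2.125, 2.314, 0.0]
force: [0.9, 0.5, -2.1]
opening: 0.0216
```

Emit:
apply_moves(deltas=[[10, [24, -7, 0], 0.116], [10, [23, -10, 0], 0.116], [10, [22, -13, 0], 0.116], [10, [21, -15, 0], 0.116], [10, [19, -17, 0], 0.116]])

```text
t: 9.62
tool_pos: [0.4481, 0.0057, 0.3504]
orientation: [-2.701, -1.604, 0.001]
force: [-0.0, -0.5, -1.9]
opening: 0.0216
```

Emit:
apply_moves(deltas=[[10, [16, -20, 0], 0.116], [10, [14, -21, 0], 0.116], [10, [12, -23, 0], 0.116], [10, [9, -24, 0], 0.116], [10, [6, -25, 0], 0.116]])

```text
t: 10.25
tool_pos: [0.4011, 0.1248, 0.3504]
orientation: [-3.047, -0.765, 0.001]
force: [-0.1, 0.9, -2.0]
opening: 0.0213
```

Emit:
apply_moves(deltas=[[10, [3, -25, 0], 0.116], [10, [0, -25, 0], 0.116], [10, [-3, -25, 0], 0.116], [10, [-6, -25, 0], 0.116], [10, [-9, -24, 0], 0.116]])

```text
t: 10.88
tool_pos: [0.3537, 0.2423, 0.3504]
orientation: [3.138, -0.138, -0.001]
force: [1.0, -0.4, -2.0]
opening: 0.0213
```

Emit:
apply_moves(deltas=[[10, [0, 0, 25], 0], [10, [0, 0, 35], 0], [10, [0, 0, 35], 0], [10, [0, 0, 25], 0], [10, [0, 0, 0], 0]])

```text
t: 11.5
tool_pos: [0.353, 0.2409, 0.2285]
orientation: [3.136, -0.132, -0.007]
force: [-0.9, 0.1, -1.4]
opening: 0.0216
```

Run:
```python
from h import *
im=snap('top','t3',(70,80,270,230),4)
im=snap('side','s3',(90,230,250,350),5)
s=robot.read_state();print(s['opening'],s['tool_pos'],s['q'],s['force'])
```

```text
0.02189027995861383 [0.3544777  0.24169429 0.23129373] [ 4.78811929e-01 -1.83209151e-01  2.12567269e+00 -1.50914528e-05
  1.19928980e+00  2.13384147e+00] [ 0.33839879 -0.33715223 -1.88002132]
```

View pics/s3.png

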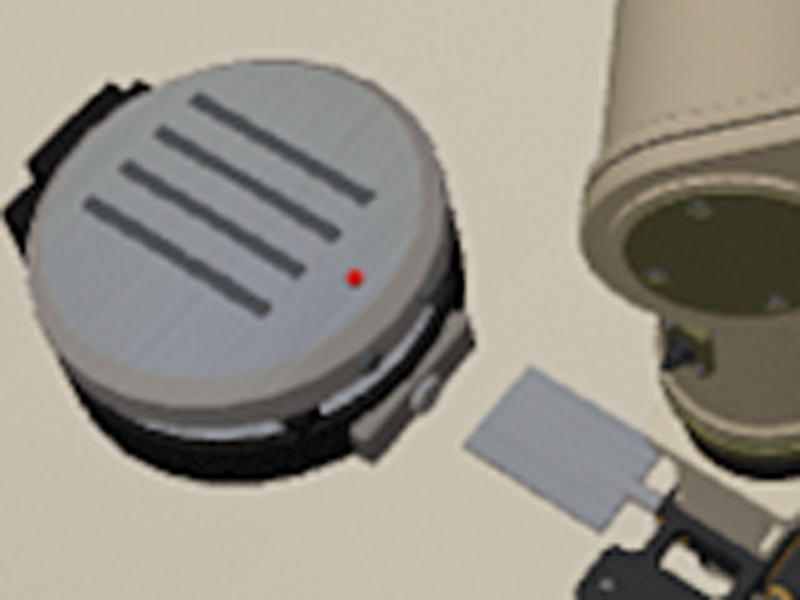

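View pics/t3.png

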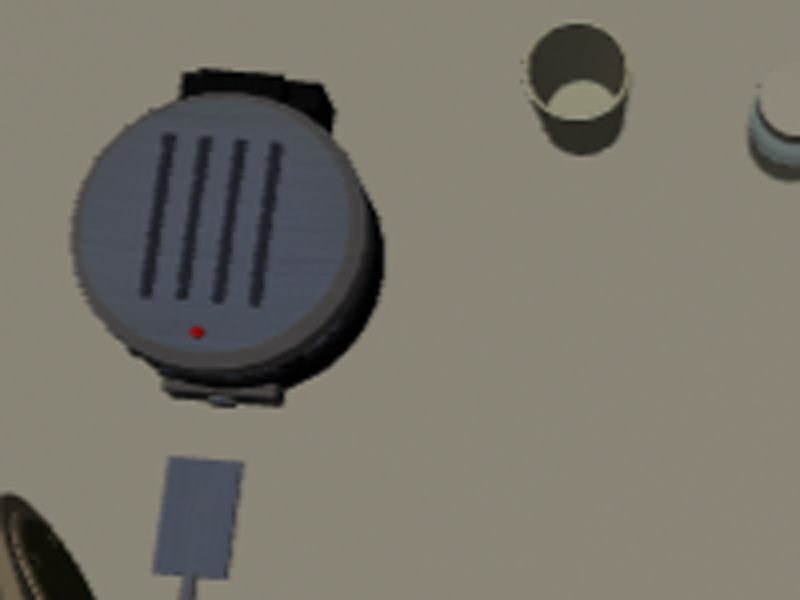

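The side crop shows the blade level in front of the iron, with its front corners at (530,368) and (465,443). The slot lies between stop blocks at about (320,410) and (440,300). The top crop shows the blade front edge from (170,458) to (244,462) in line with the slot, and the lamp at (197,332). I triangulate from both views.

Run:
```python
from h import *
np.set_printoptions(precision=4,suppress=True)
T=lambda x,y:np.array([70+x/4-.4,80+y/4-.4]); S=lambda x,y:np.array([90+x/5-.4,230+y/5-.4])
def P(c):
    k=viewer.get_calibration(c);return np.array([[k['fx'],0,k['cx']],[0,k['fy'],k['cy']],[0,0,1]])@np.c_[k['R'],k['t']]
def tri(a,b):
    X=cv2.triangulatePoints(P('top'),P('side'),a,b);X=(X[:3]/X[3]).ravel()
    return X,w2p('top',X)-a,w2p('side',X)-b
L=tri(T(170,458),S(465,443));R=tri(T(244,462),S(530,368))
print('tipL',*L);print('tipR',*R);print('mid',(L[0]+R[0])/2,np.linalg.norm(L[0]-R[0]))
print('back', tri(T(154,574),S(600,531)))
print('lamp',*tri(T(197,332),S(355,278)))
for a,b in [((168,136),(87,203)),((146,296),(268,314)),((276,143),(194,97)),((257,305),(372,200))]: print('slot',tri(T(*a),S(*b))[0])
print('bar', tri(T(165,388),S(365,455))[0], tri(T(282,398),S(470,335))[0])
# predicted lip (z=.058) & rim (.044) in side crop for slot ends
u=np.array([np.cos(-.0875),np.sin(-.0875)]);n=np.array([-u[1],u[0]]);c=np.array([.668,.2146])
for w in(-.044,0,.044):
    q=c-u*np.sqrt(.01-w*w)+n*w
    print(w,[(w2p('side',[*q,z])-[89.6,229.6])*5 for z in(.044,.058)])
```

```text
tipL [0.5201 0.2503 0.0502] [-0.1829 -0.5745] [0.4873 0.1543]
tipR [0.5176 0.2013 0.0455] [-0.1335 -0.422 ] [0.3508 0.108 ]
mid [0.5188 0.2258 0.0479] 0.04926127936578944
back (array([0.4416, 0.2575, 0.0488]), array([-0.2497, -0.7893]), array([0.6837, 0.1903]))
lamp [0.5942 0.2223 0.0973] [-0.0439 -0.1375] [0.112  0.0401]
slot [0.7313 0.2483 0.0975]
slot [0.6184 0.2568 0.0973]
slot [0.7255 0.1753 0.0983]
slot [0.6124 0.1836 0.0979]
bar [0.5745 0.2653 0.0173] [0.5694 0.1849 0.0113]
-0.044 [array([459.5421, 285.3742]), array([455.6306, 269.7585])]
0 [array([417.0899, 362.1195]), array([412.7023, 346.8244])]
0.044 [array([339.3321, 421.1458]), array([334.1538, 406.1239])]
```

Emit:
apply_moves(deltas=[[10, [20, 0, 0], 0], [10, [20, 0, 0], 0], [10, [12, 0, 0], 0], [10, [8, 0, 0], 0], [10, [0, 0, 0], 0]])

```text
t: 12.22
tool_pos: [0.4144, 0.2366, 0.2311]
orientation: [-3.139, 0.133, -0.0]
force: [0.4, -0.1, -1.4]
opening: 0.0219
```

Emit:
apply_moves(deltas=[[10, [6, 0, 0], 0], [10, [6, 0, 0], 0], [10, [6, 0, 0], 0], [10, [0, 0, 0], 0], [10, [0, 0, 0], 0]])

```text
t: 12.85
tool_pos: [0.432, 0.2351, 0.2306]
orientation: [3.139, -0.132, -0.001]
force: [-0.3, 0.1, -1.2]
opening: 0.0216
```

Run:
```python
from h import *
a=snap('side','s4',(90,230,250,350),5)
s=robot.read_state();print(s['opening'],s['tool_pos'],s['force'],s['wrist_torque'])
```

```text
0.021974208006101156 [0.43194631 0.23507676 0.23060778] [ 0.05941335  0.36676353 -1.17994057] [-0.00083025  0.02675496 -0.02494178]
```

View pics/s4.png

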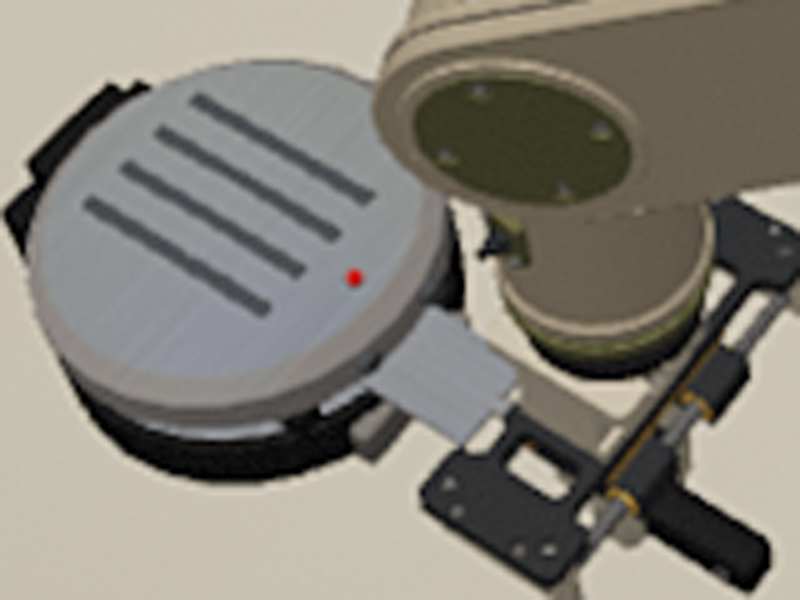

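The blade sits in the slot between the stop blocks, about 50 mm of it still visible, so roughly 28 mm is in. The force is only the turner's weight. Now I lift along the lid's arc.

Emit:
apply_moves(deltas=[[10, [1, 0, -12], 0], [10, [1, 0, -15], 0], [10, [2, 0, -14], 0], [10, [5, 0, -17], 0], [10, [6, 0, -17], 0]])

```text
t: 13.52
tool_pos: [0.4475, 0.2338, 0.3073]
orientation: [-3.138, 0.132, -0.001]
force: [-0.3, -0.3, -3.4]
opening: 0.0217
```

Emit:
apply_moves(deltas=[[10, [8, 0, -16], 0], [10, [9, 0, -16], 0], [10, [0, 0, 0], 0], [10, [0, 0, 0], 0], [10, [0, 0, 0], 0]])

```text
t: 14.15
tool_pos: [0.4636, 0.2324, 0.3369]
orientation: [3.138, -0.132, -0.002]
force: [0.8, -0.9, -1.6]
opening: 0.0217
```

Run:
```python
from h import *
a=snap('side','s5',(70,180,270,330),4)
s=robot.read_state();print(s['opening'],s['tool_pos'],s['force'],s['wrist_torque'])
```

```text
0.021471915900070835 [0.46362326 0.23236727 0.33697301] [ 0.58285069  0.10612412 -1.74769867] [ 0.0521029   0.02984175 -0.01251496]
```

View pics/s5.png

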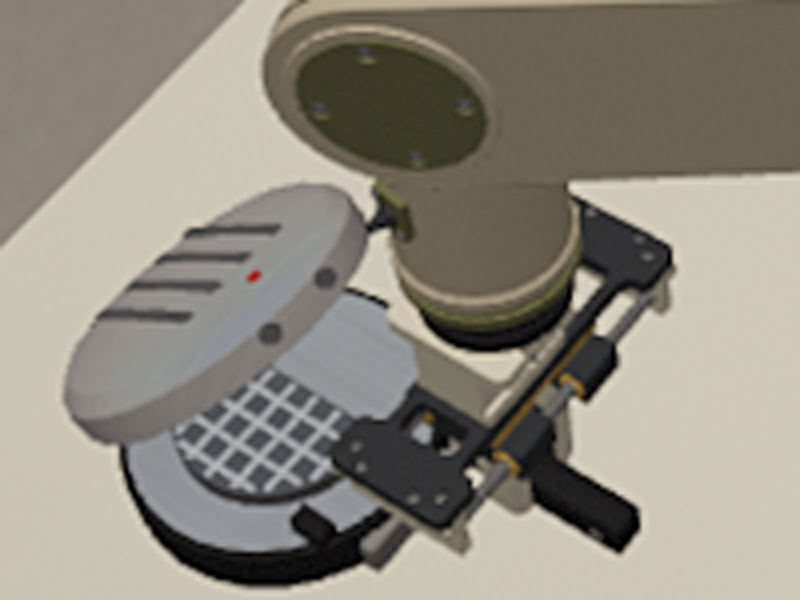

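The side crop shows the lid lifted to about 0.55 rad on the blade, with the gripper clear of it. I continue along the arc.

Emit:
apply_moves(deltas=[[10, [11, 0, -14], 0], [10, [12, 0, -14], 0], [10, [14, 0, -12], 0], [10, [14, 0, -10], 0], [10, [14, 0, -8], 0]])

```text
t: 14.82
tool_pos: [0.5288, 0.2269, 0.3954]
orientation: [3.138, -0.132, -0.002]
force: [-1.3, 1.0, -1.7]
opening: 0.0217
```

Emit:
apply_moves(deltas=[[10, [14, 0, -6], 0], [10, [12, 0, -4], 0], [10, [0, 0, 0], 0], [10, [0, 0, 0], 0], [10, [0, 0, 0], 0]])

```text
t: 15.45
tool_pos: [0.5543, 0.2249, 0.4054]
orientation: [3.139, -0.132, -0.001]
force: [-0.5, 0.1, -1.6]
opening: 0.0216
```

Run:
```python
from h import *
a=snap('side','s6',(70,130,270,280),4)
s=robot.read_state();print(s['opening'],s['tool_pos'],s['force'],s['wrist_torque'])
```

```text
0.021438933425871547 [0.55429622 0.22486219 0.40552207] [ 0.197183    0.00685444 -1.25722513] [ 0.03983241 -0.01068786 -0.04058932]
```

View pics/s6.png

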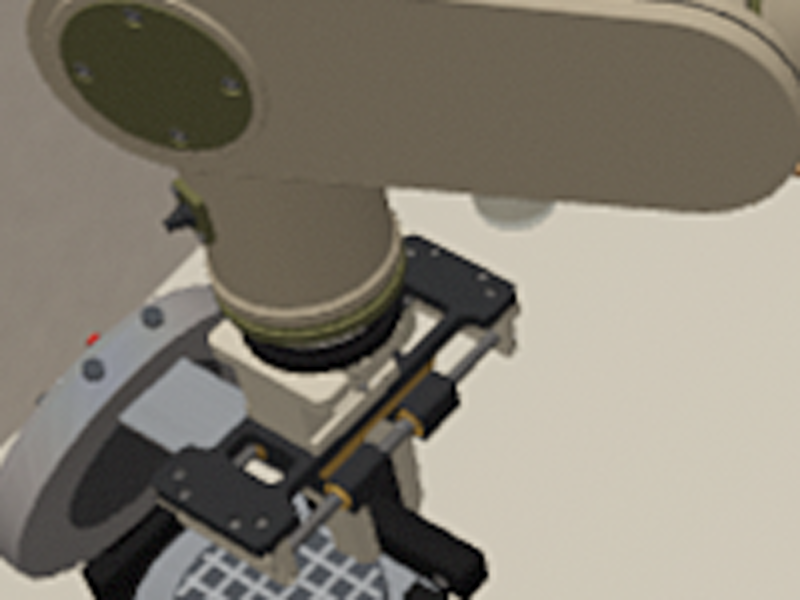

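The lid stands at roughly 1.2 rad and the gripper is clear of it. I retract straight back, lower, and lay the turner down in front of the iron.

Emit:
apply_moves(deltas=[[10, [-25, 0, 0], 0], [10, [-40, 0, 0], 0], [10, [-45, 0, 0], 0], [10, [-45, 0, 0], 0], [10, [-45, 0, 0], 0]])

```text
t: 16.12
tool_pos: [0.3537, 0.2415, 0.4057]
orientation: [-3.138, 0.132, -0.0]
force: [0.3, 0.3, -1.4]
opening: 0.0219
```

Emit:
apply_moves(deltas=[[10, [0, 0, 25], 0], [10, [0, 0, 40], 0], [10, [0, 0, 40], 0], [10, [0, 0, 40], 0], [10, [0, 0, 30], 0]])

```text
t: 16.75
tool_pos: [0.3546, 0.2413, 0.2291]
orientation: [3.138, -0.132, -0.001]
force: [-0.4, -0.4, -2.4]
opening: 0.0219
```

Emit:
apply_moves(deltas=[[10, [0, 0, 12], 0], [10, [0, 0, 10], 0], [10, [0, 0, 8], 0], [10, [0, 0, 4], 0], [10, [0, 0, 0], 0]])

```text
t: 17.38
tool_pos: [0.3555, 0.2416, 0.1969]
orientation: [-3.139, 0.132, -0.0]
force: [0.3, 0.7, -1.5]
opening: 0.0214
```

Emit:
apply_moves(deltas=[[10, [0, 0, 3], 0], [10, [0, 0, 2], 0], [10, [0, 0, 0], 0], [26, [0, 0, 0], 0], [30, [0, 0, 0], 0]], grip_force=10)

```text
t: 18.0
tool_pos: [0.3556, 0.2417, 0.192]
orientation: [-3.138, 0.132, -0.001]
force: [-0.0, -0.7, 0.3]
opening: 0.0296
```

Emit:
apply_moves(deltas=[[50, [0, 0, 0], 0], [70, [0, 0, 0], 0], [93, [0, 0, 0], 0], [93, [0, 0, 0], 0], [93, [0, 0, 0], 0]])

```text
t: 18.62
tool_pos: [0.3554, 0.2416, 0.1917]
orientation: [3.139, -0.132, -0.0]
force: [-0.2, -0.5, 0.5]
opening: 0.0756
```

Emit:
apply_moves(deltas=[[93, [0, 0, -20], 0], [93, [0, 0, -35], 0], [93, [0, 0, -35], 0], [93, [0, 0, -35], 0], [93, [-20, 0, -25], 0]])

```text
t: 19.25
tool_pos: [0.336, 0.2433, 0.3437]
orientation: [-3.138, 0.134, -0.003]
force: [-0.3, 0.3, 0.3]
opening: 0.0929
```

Run:
```python
from h import *
a=snap('side','s7');b=snap('top','t7')
c=np.hstack([cv2.resize(a[150:384,20:250],(400,407)),cv2.resize(b[60:290,70:300],(400,407))]);cv2.imwrite('pics/fin.png',c)
s=robot.read_state();print(s['opening'],s['tool_pos'],s['force'])
t0=cv2.imread('pics/top0_raw.png');d=cv2.absdiff(t0,b)[85:140,195:345];print('bystander diff',d.max(),d.mean())
```

```text
0.09281980218922599 [0.33541734 0.24384414 0.34477583] [-0.73767704  0.0435031  -0.32645467]
bystander diff 8 4.827272727272727
```

View pics/fin.png

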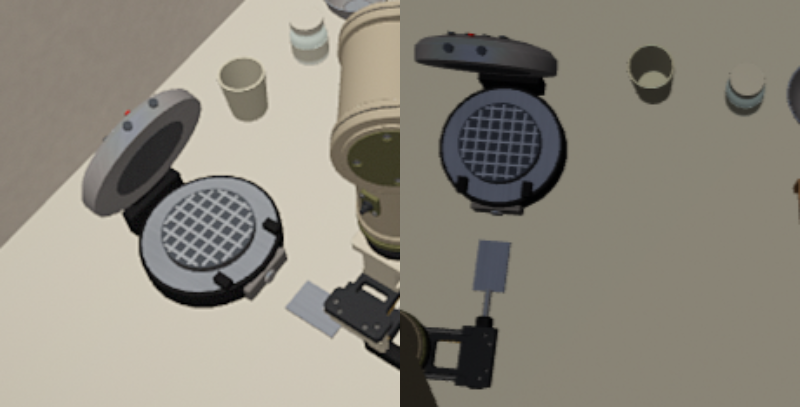

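The final picture shows the lid standing open well past 45°, with the turner blade at (315,305) on the left and (492,265) on the right lying free in front of the iron. The bystanders are unmoved. I check the blade height, then hand in.

Run:
```python
from h import *
k=1.739
def P(c):
    q=viewer.get_calibration(c);return np.array([[q['fx'],0,q['cx']],[0,q['fy'],q['cy']],[0,0,1]])@np.c_[q['R'],q['t']]
for a,b in [((81,240),(287,306)),((110,242),(315,281))]:
    X=cv2.triangulatePoints(P('top'),P('side'),np.array([70+a[0]/k,60+a[1]/k])-.2,np.array([20+b[0]/k,150+b[1]/k])-.2);print((X[:3]/X[3]).ravel().round(4))
s=robot.read_state();print(s['t'],abs(s['dq']).max())
order.close_job()
```

```text
[0.5186 0.2496 0.0132]
[0.5095 0.2009 0.0143]
19.35 0.06825877517018783
the job is handed in; nothing more can be done
```

I handed the job in at t ≈ 19.4 s of the 72 s allowed. I drew the turner out by its blade, laid it down and let go. I then took it by the handle, slipped the blade about 28 mm under the lid, lifted the lid along its arc and laid the turner flat in front of the iron.

**Last checks**
- **Lid:** it stands open by itself, at roughly 1.2 rad (estimated from the lift path and the pictures, not measured directly).
- **Turner:** the front corners of the blade triangulate to 13–14 mm high, so it lies flat. The gripper was open and lifted clear above it.
- **Gripper and lid:** no sign of contact in the pictures, and the wrist force stayed at about the turner's own weight, apart from about 3.4 N once during the lift.
- **Bowl, jar and cup:** the top view of that area matches the start, with only a small change in brightness.

**Disagreement and limits**
- Before insertion, the blade height read 48 mm in the images and about 53 mm from the arm pose. I went in at that height and met no resistance.
- The arm was still settling slightly (joint speed up to 0.07 rad/s) when I handed in.
- No verdict was reported.

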